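# Put the spare tube resistor away in its slide-lid case

### The job

Put the spare tube resistor back in its wooden slide-lid case: raise the nose of the lid over the end lip, slide the lid right out of its grooves and lay it aside on the bench, then lay the resistor down in the two saddles. Slide the lid home again until its nose drops behind the lip, so that the case is properly shut. The case stands loose: do not lift it, tip it or drag it along, and leave the other things on the bench where they are.

Things in the scene. Friction and masses are not known exactly. Their poses are not given: they have to be found in the camera images.
- case: Open wooden case, 196 mm long (its x), 104 wide (y), 62 high, about 1 kg, loose on four rubber feet. Origin: centre of its underside; z up; it opens at its -x end. Inside 180 x 84 mm, floor at z 9 mm. Shut, the lid lies on ledges at z 48 mm along both sides, between uprights 96 mm apart (2.5 mm play each side), origin at (0, 0, 48) mm in this frame, axes parallel.
- case_lip (a point): Top middle of the lip on the -x end wall, at (-94, 0, 54) mm in the case's frame: 8 mm thick, 6 mm above the ledges. The lid's nose lies behind it.
- case_rail (a point): Midway between the front ends of the two rails, at (-10, 0, 58) mm in the case's frame. Rails overhang the lid's side edges from x -10 to +90 mm: underside z 58, top z 62 mm, 80 mm apart; ahead of x -10 nothing is above the lid. The groove is 10 mm high: lifted level, the lid meets the rails after 5 mm and cannot pass the lip; with its tail down its nose can rise 9 mm (0.05 rad).
- case_stop (a point): Back stop for the lid's tail: middle of the rear end wall's inner face, at (90, 0, 48) mm in the case's frame; that wall rises to z 62 mm. With the lid against it the nose clears the lip by 4 mm.
- case_saddles (a point): Midway between the two cross saddles, at notch bottom, (0, 0, 17) mm in the case's frame. Saddles at case x -40 and +40 mm, each 14 mm thick; notches 29 mm wide, upright to z 24 mm, then flaring to 45 mm wide at z 34 mm. Between the saddles there is room for fingers (66 mm along x, 84 across).
- lid: Sliding lid: plywood board 176 mm long (its x), 91 wide, 5 thick, about 0.1 kg. Origin: centre of its underside; z up through the cross bar. Nose at x -88 mm (behind the lip), tail at x +88 mm with corners rounded 8 mm (goes in first, to the back stop). 2 mm of play to lip and stop when shut.
- lid_bar (a point): Middle of the wooden cross bar on the lid by which it is held, at (-58, 0, 14) mm in the lid's frame. The bar is 14 mm thick (lid's x), 50 long (lid's y), and stands 18 mm above the board: from 5 to 23 mm above the lid's underside.
- spare_resistor: Spare tube resistor, grey-green ceramic with pale end caps, 120 mm long (its y), 25 thick, 0.14 kg, lying on the front of the bench, right of the case (another lies far back by the load bank: not that one); it does not roll. Origin: underside, at mid length; z up. Put away, it lies along the case's x (either way round), its underside 17 mm above the case's underside.
- test_board: small green circuit board, 50 x 72 x 15 mm; bystander
- tape_kapton: roll of amber tape lying flat, 76 mm across, 19 mm high; bystander
- solder_spool: spool of solder wire standing on its flange, 63 mm across, 42 mm high; bystander
- fuse_box_3: small pale box of fuses, 28 x 52 x 16 mm; bystander
- screwdriver_3: small screwdriver, 156 mm long along its y, handle 22 mm thick towards +y; bystander
- notebook: closed notebook, 148 x 105 x 11 mm; bystander
- screwdriver_1: larger screwdriver, 196 mm long along its y, handle 30 mm thick towards +y; bystander

How it is judged:
By the outcome, as a careful person would: the job done as asked, in the order asked, and still so for the second after the job is handed in, with the robot touching nothing.
It also fails if it takes over 67 s, if anything falls off the work surface, if the arm or the gripper's body presses on something with over 40 N, if the wrist force passes 120 N, or if a joint passes its speed limit or range.

### The arm

A 7-joint arm with a two-finger parallel gripper is mounted at the origin on a cart in front of the work surface, level with it; the furniture and walls round the work are solid. World frame = base frame: x ahead of the robot, y to its left, z up, the work surface at z = 0. Lengths are in m, angles in rad, forces in N, time in s.
With the tool pointing down it reaches from about 0.425 to 0.875 m from the base axis. Payload 8.4 kg.
Tool frame: the origin (TCP) lies midway between the tips of the shut fingers; the grasp point (between the pads) lies 19 mm behind it (bot.hold_point_z is the distance from the TCP to the grasp point, in m); z points along the fingers, y is the line along which they close (so a half turn about z gives the same grasp; the last joint's range is limited). The gripper opens to 85 mm and grips with 20 to 120 N. Pads are 22 mm wide; open, the fingers measure 114 mm over their backs; the gripper's body (76 mm by 85 mm) begins 54 mm behind the grasp point. The pads swing forward as they close: fully open they stand 13 mm farther back than shut.
Start: joints at [-1.398, 0.333, 0.04, 1.465, -0.013, 1.343, -0.059], TCP at [0.175, 0.626, 0.205] pointing down, gripper open.
Joint ranges: [-2.58, 2.58], [-0.38, 2.09], [-1.3, 1.39], [0.25, 2.4], [-1.5, 4.64], [0.08, 2.09], [-2.65, 2.65]. Speed limits (rad/s): [2.22, 2.22, 2.79, 2.79, 3.14, 3.14, 3.14].

### API

Orientations are given as [roll, pitch, yaw] about the fixed x, y, z axes, in that order (R = Rz(yaw) Ry(pitch) Rx(roll)).
In Python, from workcell import sensors, cams, job, bot gives the robot as it stands.
- The arm moves only by the tool servo_tool, never from a script. Its argument "motion" is a list of rows, each an object with "jaw": the closure, from 0 (fully open) to 1 (shut); "offset": the shift along the world's x, y, z in cm, a list of three; "twist": the turn, a rotation vector about the world's x, y, z in rad, a list of three. A call has 1 to 10 rows; each row is the pose to reach, as a shift and turn from the pose commanded when the call began; what a row does not reach only later rows make up. A row lasts 1/12 s, in which the tool goes at most 41.7 mm and 7.16 degrees, less where a joint would pass 70% of its speed; a pose out of reach is approached as far as the arm can. A call with a gripper value outside its range is refused whole. The fingers move at their own pace and stop on an object; "newtons" is the grip in N (left out, the last holds). Time passes only in rows, so rows that repeat a pose let the fingers close. It gives the time, the measured TCP pose, the force, the opening and the grip force at its end, in the units of the state.
- sensors.state(): the state, without advancing time (a new reading comes with each control period).
- cams.read_camera(name): name is "side" or "top" or "wrist"; returns a dict with "color" (420x560x3 uint8, blue, green, red), "depth" (420x560 float32, m along the optical axis (not along the pixel's ray), 0 where there is no reading), "mtx" (3x3 intrinsics, pixels), "eye" and "attitude" of the camera in the world; the wrist camera has in their place "tool_from_camera" (4x4, takes a point from camera to tool coordinates, whose origin is the TCP and whose axes are the flange's). Camera axes: x right, y down, z forward; pixel columns grow to the right and rows downward; lengths in m; the calibration is good to about 2 mm. A picture is of the moment at which its call begins: read the wrist's pose just before it.
- job.finish_job(): hands the job in; it is judged then, once.
The state is a dict: "t": time; "joint_positions": joint angles; "dq": joint speeds; "joint_torque": joint torques, N m; "tcp_pos": TCP position; "tcp_rot": TCP orientation; "wrist_force": force on the tool from outside, world axes, zero at the start; "moment": the same for the moment, N m; "finger_gap": opening from 0.0 (shut) to 1.0 (fully open); "finger_force": force on a finger pad.
Only numpy, scipy, OpenCV 4.12 (cv2) and the standard library are available. Lean on these libraries where they do the work, as an engineer would, in place of code of your own. Each camera call takes 0.05 s, during which the arm holds its last target. There are 200 camera calls.

## Working session

There is one attempt and no reset: what is moved stays moved. The work goes in short steps, Python scripts to look and compute and a tool call to move; the robot and the scene stay as the last step left them, time stands still between calls to the robot, and variables do not carry over. Pictures are saved under pics/ and viewed, at most 12 in all, crops included, and the job is handed in when it is done.

Besides the shell and the picture viewer there is one more tool, called as a command line: name --argument value ..., lists and objects as JSON in quotes. servo_tool: Moves the arm, as the interface text tells. Its arguments: {"type":"object","properties":{"motion":{"type":"array","items":{"type":"object","properties":{"jaw":{"type":"number"},"offset":{"type":"array","items":{"type":"number"}},"twist":{"type":"array","items":{"type":"number"}}}}},"newtons":{"type":"number"}},"required":["motion"]}

```bash
mkdir -p pics; ls; python3 - <<'E'
from workcell import sensors, cams, job, bot
import cv2,numpy as np
print(sensors.state())
a=[]
for n in("top","side"):
    d=cams.read_camera(n); cv2.imwrite(f"pics/{n}0.png",d["color"]); np.savez(f"{n}0.npz",**d)
    print(n,d["mtx"],d["eye"],d["attitude"])
E
```

```text
pics
{'t': 0.0, 'joint_positions': array([-1.39819773,  0.33393556,  0.03987278,  1.46624088, -0.01337038,
        1.34328092, -0.05853945]), 'dq': array([-1.65588573e-03, -1.77561663e-05, -2.20416243e-04, -2.57776622e-03,
       -1.87768450e-03, -1.03882186e-04, -3.40814726e-04]), 'joint_torque': array([-4.83441108e-04, -6.58551121e+01,  1.36506513e+00, -4.05567670e+01,
        1.65776338e-02,  1.27001287e-02,  1.80964214e-06]), 'tcp_pos': array([0.1744131 , 0.62566773, 0.20402022]), 'tcp_rot': array([-3.13999936e+00,  1.38245514e-04,  2.86974555e+00]), 'wrist_force': array([ 0.52565549, -0.33836354,  0.46178735]), 'moment': array([-0.00605843, -0.05811619, -0.00366513]), 'finger_force': 0.0, 'finger_gap': 0.9988065690278904}
top [[497.88663114   0.         277.0519236 ]
 [  0.         497.88663114 207.91472352]
 [  0.           0.           1.        ]] [ 0.25185139 -0.02416321  1.483109  ] [-2.96180652 -0.0229615  -1.56272056]
side [[450.67581623   0.         281.43109796]
 [  0.         450.67581623 210.96674618]
 [  0.           0.           1.        ]] [-0.29686466  1.1189139   0.8435939 ] [-2.06342141  0.02329594 -2.55353   ]
```

View pics/top0.png

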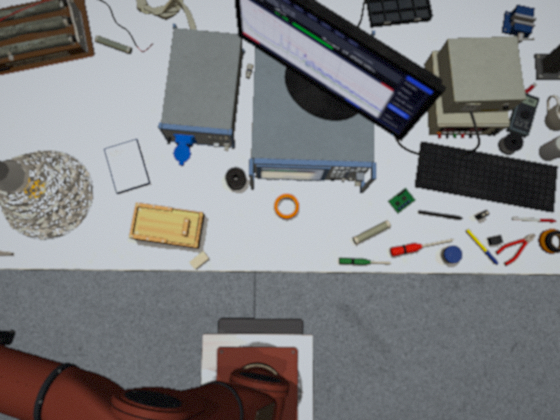

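View pics/side0.png

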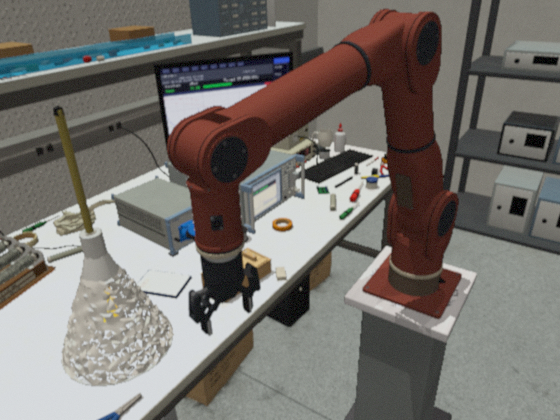

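The top view shows the case at about (167,226) with the lid bar at (187,227), so its nose faces right (-y). The resistor is at (372,233), with the green screwdriver at (360,262), the red one at (420,247), the fuse box at (199,260), tape at (286,207) and notebook at (127,166). The side view shows the arm hanging left of the case.

```bash
cat > h.py <<'E'
import numpy as np,cv2
from scipy.spatial.transform import Rotation as R
def load(n): return dict(np.load(n))
def cam(d): return R.from_euler('xyz',d["attitude"]).as_matrix(),np.array(d["eye"])
def plane(d,uv,z,M=None,e=None):
    if M is None: M,e=cam(d)
    uv=np.atleast_2d(uv).astype(float)
    r=np.c_[uv,np.ones(len(uv))]@np.linalg.inv(d["mtx"]).T@M.T
    return e+r*((z-e[2])/r[:,2])[:,None]
def cloud(d,M=None,e=None):
    if M is None: M,e=cam(d)
    v,u=np.mgrid[:420,:560]; 
    p=np.stack([u,v,np.ones_like(u)],-1)@np.linalg.inv(d["mtx"]).T*d["depth"][...,None]
    return p@M.T+e
E
python3 - <<'E'
from h import *
d=load("top0.npz"); P=cloud(d); hsv=cv2.cvtColor(d["color"],cv2.COLOR_BGR2HSV)
print("bench z",np.median(P[185:215,330:350,2]))
def blob(x0,y0,x1,y1,m,name,z):
    mm=np.zeros(m.shape,np.uint8); mm[y0:y1,x0:x1]=m[y0:y1,x0:x1]
    n,l,s,c=cv2.connectedComponentsWithStats(mm); k=1+np.argmax(s[1:,4]); mm=(l==k)
    v,u=np.nonzero(mm); w=plane(d,np.c_[u,v],z)[:,:2].astype(np.float32)
    r=cv2.minAreaRect(w); print(name,s[k],"z pct",np.percentile(P[mm][:,2],[5,50,95]).round(3),"rect",np.round(r[0],4),np.round(r[1],4),r[2]); return mm
H,S,V=cv2.split(hsv)
wood=(S>60)&(H>10)&(H<35)
m=blob(120,190,215,252,wood,"case",0.062)
# height slice
bar=(P[...,2]>0.066)&m
v,u=np.nonzero(bar); print("bar px",len(u),u.mean(),v.mean(),plane(d,[u.mean(),v.mean()],.071))
print("res hsv",hsv[233,372],hsv[150,480])
rim=np.abs(P[...,2]-0.001)>0.010
blob(345,215,397,250,rim,"resistor(h)",0.0125)
sat=V<200
blob(345,215,397,250,sat,"resistor(V)",0.0125)
c=cv2.resize(d["color"][185:280,110:230],None,fx=6,fy=6,interpolation=cv2.INTER_CUBIC);cv2.imwrite("pics/c1.png",c[:600,:800])
E
```

```text
bench z 0.001113027730316074
case [ 130  203   74   46 2551] z pct [0.045 0.054 0.066] rect [0.4566 0.2623] [0.201  0.1066] 82.21785736083984
bar px 122 173.9016393442623 225.10655737704917 [[0.45538929 0.23929477 0.071     ]]
res hsv [ 31  46 128] [105  13 193]
resistor(h) [353 220  38  24 320] z pct [0.016 0.023 0.029] rect [ 0.4521 -0.3403] [0.024  0.1216] 27.518077850341797
resistor(V) [350 219  42  28 506] z pct [-0.002  0.019  0.028] rect [ 0.448  -0.3369] [0.0345 0.1363] 26.909221649169922
```

View pics/c1.png

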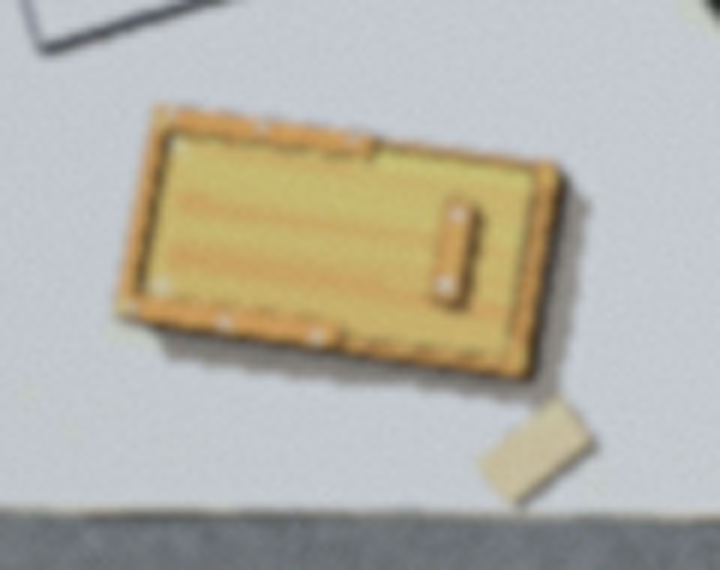

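```bash
python3 - <<'E'
from h import *
from workcell import sensors, cams, bot
d=load("top0.npz")
w=cams.read_camera("wrist"); print(w["tool_from_camera"].round(4), w["mtx"][0,0],bot.hold_point_z)
px=np.array([[157,108],[555,165],[525,375],[118,308]])/6+[110,185]
print("case corners",plane(d,px[[0,3]],.062).round(4),plane(d,px[1:3],.054).round(4))
print("bar",plane(d,np.array([456,252])/6+[110,185],.071))
print("bench edge",plane(d,[[240,270],[330,271]],0).round(3),"tape",plane(d,[[286,207]],.019).round(3),"fuse",plane(d,[[210,252]],.016),"grn",plane(d,[[338,261]],0.0))
E
```

```text
[[ 2.000e-04 -9.642e-01 -2.651e-01  6.670e-02]
 [ 1.000e+00  1.000e-04  5.000e-04 -0.000e+00]
 [-5.000e-04 -2.651e-01  9.642e-01 -1.689e-01]
 [ 0.000e+00  0.000e+00  0.000e+00  1.000e+00]] 350.2294545725692 0.0187
case corners [[0.5199 0.3523 0.062 ]
 [0.4229 0.3651 0.062 ]] [[0.4957 0.1615 0.054 ]
 [0.3938 0.1722 0.054 ]]
bar [[0.45033127 0.20471046 0.071     ]]
bench edge [[ 0.334  0.052  0.   ]
 [ 0.333 -0.215  0.   ]] tape [[ 0.521 -0.082  0.019]] fuse [[0.38472188 0.14035292 0.016     ]] grn [[ 0.36322973 -0.23895475  0.        ]]
```

servo_tool --motion '[{"jaw":0,"offset":[4,-3,2],"twist":[0,0,0.1]},{"jaw":0.4,"offset":[7,-6,3],"twist":[0,0,0.136]},{"jaw":0.4,"offset":[9,-9,4.5],"twist":[0,0,0.136]},{"jaw":0.4,"offset":[11,-12.5,4.5],"twist":[0,0,0.136]},{"jaw":0.4,"offset":[13,-16,4.5],"twist":[0,0,0.136]},{"jaw":0.4,"offset":[15.5,-19.5,4.5],"twist":[0,0,0.136]},{"jaw":0.4,"offset":[18,-23,4.5],"twist":[0,0,0.136]},{"jaw":0.4,"offset":[20.5,-26.5,4.5],"twist":[0,0,0.136]},{"jaw":0.4,"offset":[22.5,-30,4.5],"twist":[0,0,0.136]},{"jaw":0.4,"offset":[25,-33,4.5],"twist":[0,0,0.136]}]'

```text
t: 0.98
tcp_pos: [0.4202, 0.2998, 0.25]
tcp_rot: [3.141, -0.0, 3.006]
wrist_force: [2.5, 0.9, -0.4]
finger_gap: 0.603
finger_force: 0.0
```

servo_tool --motion '[{"offset":[2,-3,0]},{"offset":[2.5,-6,0]},{"offset":[2.5,-6,0]},{"offset":[2.5,-6,0]},{"offset":[2.5,-6,0]}]'

```text
invalid input
```

```bash
cat >> h.py <<'E'
def wristpose(s,w):
    T=np.eye(4);T[:3,:3]=R.from_euler('xyz',s["tcp_rot"]).as_matrix();T[:3,3]=s["tcp_pos"]
    T=T@w["tool_from_camera"]; return T[:3,:3],T[:3,3]
E
cat > snap.py <<'E'
import sys; from h import *; from workcell import sensors,cams
n=sys.argv[1]; s=sensors.state(); w=cams.read_camera("wrist"); M,e=wristpose(s,w)
cv2.imwrite(f"pics/{n}.png",w["color"]); np.savez(n+".npz",M=M,e=e,**w)
print(round(s["t"],2),s["tcp_pos"].round(4),s["tcp_rot"].round(4),s["finger_gap"],np.abs(s["dq"]).max(),s["wrist_force"].round(2))
E
python3 snap.py w1
```

```text
0.98 [0.4202 0.2998 0.25  ] [ 3.1414e+00 -3.0000e-04  3.0058e+00] 0.6025203435314088 0.9873844824664204 [ 2.48  0.95 -0.41]
```

View pics/w1.png

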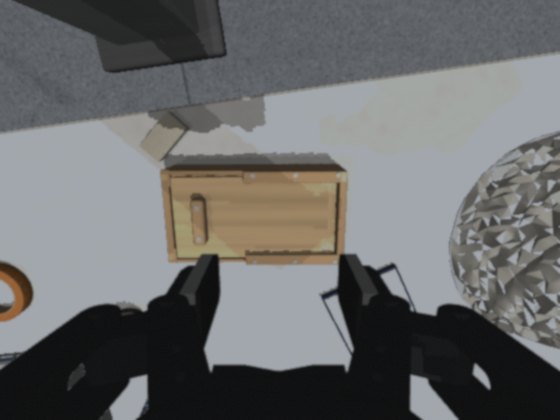

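The case is seen from the wrist at (165–345, 170–265), with the bar at (198,220), but the arm was still moving. I'll settle it and measure again.

servo_tool --motion '[{"jaw":0.4,"offset":[0.5,-3.5,0],"twist":[0,0,0]},{"jaw":0.4,"offset":[0.5,-6.5,0],"twist":[0,0,0]},{"jaw":0.4,"offset":[0.5,-8,0],"twist":[0,0,0]},{"jaw":0.4,"offset":[0.5,-8,0],"twist":[0,0,0]},{"jaw":0.4,"offset":[0.5,-8,0],"twist":[0,0,0]},{"jaw":0.4,"offset":[0.5,-8,0],"twist":[0,0,0]}]'

```text
t: 1.53
tcp_pos: [0.4245, 0.2234, 0.2499]
tcp_rot: [3.141, -0.0, 3.007]
wrist_force: [0.2, 0.3, -0.1]
finger_gap: 0.599
finger_force: 0.0
```

```bash
python3 snap.py w2; python3 - <<'E'
from h import *
d=load("w2.npz"); M,e=d["M"],d["e"]; P=cloud(d,M,e); c=d["color"]
hsv=cv2.cvtColor(c,cv2.COLOR_BGR2HSV); H,S,V=cv2.split(hsv)
wood=((S>70)&(H>8)&(H<35)).astype(np.uint8)
n,l,s,ct=cv2.connectedComponentsWithStats(wood)
near=np.hypot(P[...,0]-.4566,P[...,1]-.2623)<.12
k=1+np.argmax([(near&(l==i)).sum() for i in range(1,n)]); m=l==k
print(s[k])
z=P[...,2]
def rect(mask,zz,name):
    v,u=np.nonzero(mask); w=plane(d,np.c_[u,v],zz,M,e)[:,:2].astype(np.float32)
    lab=cv2.connectedComponentsWithStats(mask.astype(np.uint8)); kk=1+np.argmax(lab[2][1:,4]); v,u=np.nonzero(lab[1]==kk)
    w=plane(d,np.c_[u,v],zz,M,e)[:,:2].astype(np.float32); r=cv2.minAreaRect(w)
    print(name,len(u),np.round(r[0],4),np.round(r[1],4),round(r[2],2),"z",np.percentile(z[lab[1]==kk],[5,50,95]).round(4))
rect(m,.056,"case")
barm=m&(z>.064)&(np.hypot(P[...,0]-.449,P[...,1]-.205)<.04)
rect(barm,.071,"bar")
print("bench z",np.median(z[(S<40)&(np.hypot(P[...,0]-.42,P[...,1]-.05)<.05)]))
E
```

```text
1.53 [0.4245 0.2234 0.2499] [ 3.1412 -0.      3.0072] 0.5986043339794832 0.01100644076736085 [ 0.18  0.34 -0.14]
[  231   153   190    99 17383]
case 17383 [0.4576 0.2687] [0.1966 0.1081] 82.31 z [0.0495 0.0531 0.0629]
bar 566 [0.4507 0.2108] [0.0135 0.049 ] 82.21 z [0.0679 0.0704 0.0719]
bench z -0.0001714016179281963
```

View pics/w2.png

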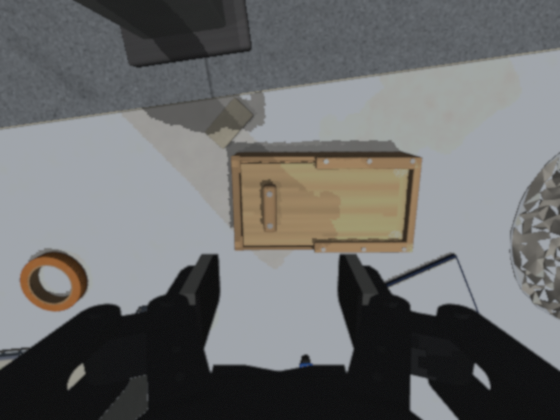

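Bar at (270,208), long side 49 mm, z 0.071: the size and height agree. The top and wrist views differ by 6 mm along y, so I'll take a closer look.

servo_tool --motion '[{"jaw":0.4,"offset":[0.5,-1,-4],"twist":[0,0,0]},{"jaw":0.4,"offset":[1,-1.5,-8],"twist":[0,0,0]},{"jaw":0.4,"offset":[1,-1.5,-12],"twist":[0,0,0]},{"jaw":0.4,"offset":[1,-1.5,-12],"twist":[0,0,0]},{"jaw":0.4,"offset":[1,-1.5,-12],"twist":[0,0,0]},{"jaw":0.4,"offset":[1,-1.5,-12],"twist":[0,0,0]}]'

```text
t: 2.08
tcp_pos: [0.4356, 0.2085, 0.1319]
tcp_rot: [3.141, 0.001, 3.007]
wrist_force: [0.1, -0.3, 0.1]
finger_gap: 0.6
finger_force: 0.0
```

```bash
python3 snap.py w3; cat > meas.py <<'E'
import sys; from h import *
d=load(sys.argv[1]+".npz"); M,e=d["M"],d["e"]; P=cloud(d,M,e); z=P[...,2]
hsv=cv2.cvtColor(d["color"],cv2.COLOR_BGR2HSV); H,S,V=cv2.split(hsv)
wood=(S>70)&(H>8)&(H<35)
def rect(mask,zz,name):
    L=cv2.connectedComponentsWithStats(mask.astype(np.uint8)); k=1+np.argmax(L[2][1:,4]); v,u=np.nonzero(L[1]==k)
    w=plane(d,np.c_[u,v],zz,M,e)[:,:2].astype(np.float32); r=cv2.minAreaRect(w)
    print(name,len(u),"px",L[2][k][:4],np.round(r[0],4),np.round(r[1],4),round(r[2],2),"z",np.percentile(z[L[1]==k],[5,50,95]).round(4)); return L[1]==k
E
python3 - w3 <<'E'
exec(open('meas.py').read())
rect(wood&(z>.03)&(z<.066),.056,"case")
rect(wood&(z>.064)&(np.hypot(P[...,0]-.449,P[...,1]-.205)<.05),.071,"bar")
E
```

```text
2.08 [0.4356 0.2085 0.1319] [3.1406e+00 1.3000e-03 3.0071e+00] 0.5999057193205134 0.02206448557561905 [ 0.12 -0.35  0.11]
case 33525 px [228 153 281 142] [0.4584 0.2696] [0.1979 0.1088] 82.3 z [0.0507 0.0531 0.0621]
bar 1216 px [274 200  21  69] [0.4508 0.2105] [0.0137 0.05  ] 82.99 z [0.0678 0.0705 0.0717]
```

servo_tool --newtons 50 --motion '[{"jaw":0.6,"offset":[1.5,0.2,-1],"twist":[0,0,0]},{"jaw":0.6,"offset":[1.5,0.2,-3],"twist":[0,0,0]},{"jaw":0.6,"offset":[1.5,0.2,-5],"twist":[0,0,0]},{"jaw":0.6,"offset":[1.5,0.2,-6.5],"twist":[0,0,0]},{"jaw":0.6,"offset":[1.5,0.2,-7.5],"twist":[0,0,0]},{"jaw":0.6,"offset":[1.5,0.2,-7.5],"twist":[0,0,0]},{"jaw":0.6,"offset":[1.5,0.2,-7.5],"twist":[0,0,0]}]'

```text
t: 2.72
tcp_pos: [0.4506, 0.2097, 0.0562]
tcp_rot: [3.141, 0.001, 3.006]
wrist_force: [0.4, -0.8, -1.1]
finger_gap: 0.403
finger_force: 0.0
```

servo_tool --motion '[{"jaw":0.75,"offset":[0,0,0],"twist":[0,0,0]},{"jaw":0.8,"offset":[0,0,0],"twist":[0,0,0]},{"jaw":0.85,"offset":[0,0,0],"twist":[0,0,0]},{"jaw":0.9,"offset":[0,0,0],"twist":[0,0,0]},{"jaw":1,"offset":[0,0,0],"twist":[0,0,0]},{"jaw":1,"offset":[0,0,0],"twist":[0,0,0]},{"jaw":1,"offset":[0,0,0],"twist":[0,0,0]}]'

```text
t: 3.3
tcp_pos: [0.4499, 0.209, 0.055]
tcp_rot: [3.142, 0.0, 3.006]
wrist_force: [-0.2, -1.5, 0.4]
finger_gap: -0.001
finger_force: 0.0
```

```bash
python3 snap.py w4; python3 - w4 <<'E'
exec(open('meas.py').read())
rect(wood&(z>.03)&(z<.09),.056,"case")
E
```

```text
3.3 [0.4499 0.209  0.055 ] [3.1416 0.     3.0058] -0.0012042610057148128 0.002727814494090812 [-0.16 -1.49  0.35]
case 57456 px [199 143 361 201] [0.4595 0.2666] [0.192  0.1098] 82.55 z [0.0512 0.0531 0.0622]
```

View pics/w4.png

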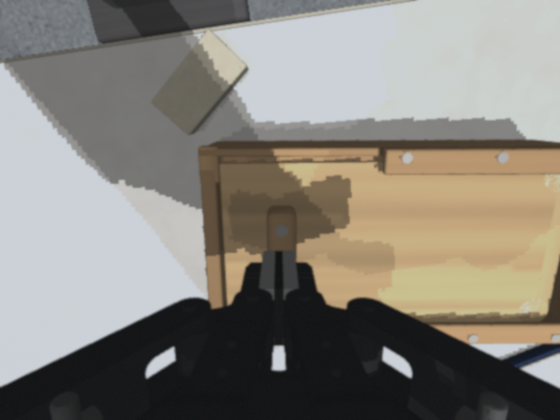

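```bash
python3 - w4 <<'E'
exec(open('meas.py').read())
T=np.linalg.inv(d["tool_from_camera"])
for q in([0,0,0],[0,0,-.0187],[0.011,0,0],[.011,.012,0]):
    p=T[:3,:3]@q+T[:3,3]; x=d["mtx"]@p; print(q,(x[:2]/x[2]).round(1),p[2].round(4))
print(P[215:300:6,280].round(4), [P[270,c].round(3) for c in range(250,312,6)])
c=d["color"][180:360,200:360]; cv2.imwrite("pics/c4.png",cv2.resize(cv2.convertScaleAbs(c,alpha=1.8,beta=20),None,fx=3.3,fy=3.3))
E
```

```text
[0, 0, 0] [278.3 247.5] 0.1805
[0, 0, -0.0187] [278.3 262.4] 0.1625
[0.011, 0, 0] [278.3 227.2] 0.1776
[0.011, 0.012, 0] [302.  227.2] 0.1776
[[0.4285 0.2127 0.0696]
 [0.4306 0.2124 0.072 ]
 [0.4336 0.212  0.0714]
 [0.4364 0.2116 0.0718]
 [0.4396 0.2112 0.0709]
 [0.4426 0.2108 0.0707]
 [0.4396 0.2111 0.0856]
 [0.4392 0.2112 0.0928]
 [0.4392 0.2111 0.0987]
 [0.4394 0.2111 0.1037]
 [0.4394 0.2111 0.1087]
 [0.4395 0.211  0.1132]
 [0.4395 0.211  0.1175]
 [0.4408 0.2108 0.1192]
 [0.4434 0.2105 0.1185]] [array([0.441, 0.199, 0.097]), array([0.442, 0.201, 0.096]), array([0.439, 0.204, 0.105]), array([0.439, 0.207, 0.104]), array([0.439, 0.209, 0.105]), array([0.44 , 0.211, 0.104]), array([0.44 , 0.213, 0.103]), array([0.44 , 0.215, 0.105]), array([0.445, 0.218, 0.095]), array([0.445, 0.22 , 0.096]), array([0.445, 0.222, 0.095])]
```

View pics/c4.png

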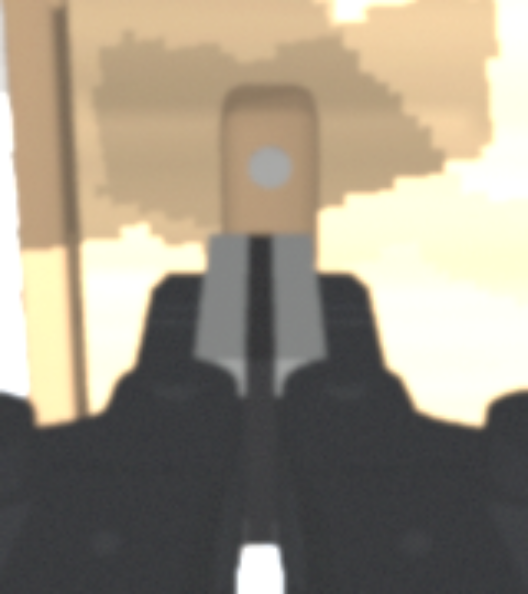

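```bash
python3 - <<'E'
from h import *
for n in("w2","w3","w4"):
    d=load(n+".npz"); T=d["tool_from_camera"]; q=cloud(d,T[:3,:3],T[:3,3]).reshape(-1,3)
    ok=(d["depth"].ravel()>0)&(np.abs(q[:,0])<.02)&(np.abs(q[:,1])<.06)&(q[:,2]<-.02 if n=="w4" else q[:,2]<.03)
    ok&=(d["color"].reshape(-1,3).max(1)<150)
    g=q[ok]; i=np.argsort(g[:,2])[-40:]; print(n,len(g),g[i[::4]].round(4).tolist())
E
```

```text
w2 50582 [[-0.0072, -0.0255, -0.0307], [0.0022, 0.0256, -0.0306], [-0.0026, 0.0259, -0.0305], [-0.0065, 0.0256, -0.0303], [0.0034, 0.0256, -0.0301], [0.0024, -0.0256, -0.03], [-0.0057, -0.0255, -0.0299], [0.0008, -0.0257, -0.0296], [-0.0083, -0.0257, -0.0295], [-0.0056, -0.0256, -0.0292]]
w3 50544 [[-0.0034, -0.0257, -0.0307], [0.0017, -0.0255, -0.0306], [0.0008, -0.0256, -0.0305], [0.0036, -0.0255, -0.0305], [-0.0074, 0.0257, -0.0304], [-0.0099, -0.0257, -0.0302], [-0.0009, -0.0257, -0.0301], [-0.0067, -0.0256, -0.0299], [0.0046, -0.0255, -0.0297], [-0.0056, 0.0258, -0.0292]]
w4 52866 [[0.0107, 0.0053, -0.0321], [0.0061, 0.0087, -0.032], [0.0101, -0.0002, -0.0319], [0.0105, 0.0011, -0.0318], [0.0108, 0.002, -0.0314], [0.0108, -0.0014, -0.0313], [0.0107, 0.0041, -0.0312], [0.0106, -0.0018, -0.0309], [0.0106, -0.0023, -0.0307], [0.0105, -0.0048, -0.0305]]
```

The close-up shows the fingers shut just above the bar: their tips sit about 30 mm short of the reported TCP (depth agrees, tip z ≈ 0.084). So the effective tip is TCP + 0.03 upward. I'll open and go lower, watching the force.

servo_tool --motion '[{"jaw":0.6,"offset":[0.1,0.1,0],"twist":[0,0,0]},{"jaw":0.6,"offset":[0.1,0.1,0],"twist":[0,0,0]},{"jaw":0.6,"offset":[0.1,0.1,0],"twist":[0,0,0]},{"jaw":0.6,"offset":[0.1,0.1,0],"twist":[0,0,0]},{"jaw":0.6,"offset":[0.1,0.1,-1],"twist":[0,0,0]},{"jaw":0.6,"offset":[0.1,0.1,-1.6],"twist":[0,0,0]},{"jaw":0.6,"offset":[0.1,0.1,-2.2],"twist":[0,0,0]},{"jaw":0.6,"offset":[0.1,0.1,-2.5],"twist":[0,0,0]},{"jaw":0.6,"offset":[0.1,0.1,-2.5],"twist":[0,0,0]}]'

```text
t: 4.1
tcp_pos: [0.4502, 0.2096, 0.0288]
tcp_rot: [-3.14, -0.001, 3.006]
wrist_force: [-0.2, 0.7, -0.1]
finger_gap: 0.399
finger_force: 0.0
```

servo_tool --motion '[{"jaw":0.7,"offset":[0,0,0],"twist":[0,0,0]},{"jaw":0.75,"offset":[0,0,0],"twist":[0,0,0]},{"jaw":0.8,"offset":[0,0,0],"twist":[0,0,0]},{"jaw":0.85,"offset":[0,0,0],"twist":[0,0,0]},{"jaw":1,"offset":[0,0,0],"twist":[0,0,0]},{"jaw":1,"offset":[0,0,0],"twist":[0,0,0]},{"jaw":1,"offset":[0,0,0],"twist":[0,0,0]}]'

```text
t: 4.68
tcp_pos: [0.4511, 0.2102, 0.0303]
tcp_rot: [3.141, 0.0, 3.006]
wrist_force: [-2.4, -1.1, 5.3]
finger_gap: 0.145
finger_force: 50.3
```

```bash
python3 snap.py w5; python3 - w5 <<'E'
exec(open('meas.py').read())
from workcell import sensors; s=sensors.state(); print(s["finger_force"],s["moment"])
rect(wood&(z>.03)&(z<.09),.056,"case")
T=d["tool_from_camera"]; q=cloud(d,T[:3,:3],T[:3,3]); m=(d["color"].max(2)<150)&(np.abs(q[...,0])<.02)&(np.abs(q[...,1])<.03)&(q[...,2]<-.02)
print(np.sort(q[m][:,2])[-40::8])
E
```

```text
4.68 [0.4511 0.2102 0.0303] [3.1411e+00 3.0000e-04 3.0058e+00] 0.1451721721907689 0.0009553499387852487 [-2.36 -1.13  5.28]
50.330679416656494 [-0.19623374  0.30589772  0.08519152]
case 62557 px [182 145 378 230] [0.4584 0.2585] [0.176  0.1102] 82.23 z [0.0499 0.053  0.0692]
[-0.02114706 -0.0211012  -0.02103521 -0.0209385  -0.02077383]
```

servo_tool --motion '[{"jaw":1,"offset":[0,0,0.15],"twist":[-0.01,0.0013,0]},{"jaw":1,"offset":[0,0,0.3],"twist":[-0.02,0.0027,0]},{"jaw":1,"offset":[0,-0.05,0.45],"twist":[-0.03,0.004,0]},{"jaw":1,"offset":[0,-0.05,0.6],"twist":[-0.04,0.0054,0]},{"jaw":1,"offset":[0,-0.05,0.6],"twist":[-0.04,0.0054,0]},{"jaw":1,"offset":[0,-0.05,0.6],"twist":[-0.04,0.0054,0]}]'

```text
t: 5.23
tcp_pos: [0.4509, 0.2099, 0.0359]
tcp_rot: [-3.101, 0.0, 3.006]
wrist_force: [0.4, 0.2, -0.9]
finger_gap: 0.148
finger_force: 49.6
```

```bash
python3 snap.py w6; python3 - w6 <<'E'
exec(open('meas.py').read())
from workcell import sensors; s=sensors.state(); print(s["finger_force"],s["finger_gap"],s["moment"])
b=np.array([.4586,.268]);c,sn=np.cos(np.radians(82.3)),np.sin(np.radians(82.3))
cx=(P[...,0]-b[0])*c+(P[...,1]-b[1])*sn; cy=-(P[...,0]-b[0])*sn+(P[...,1]-b[1])*c
for x in range(-100,70,8):
    m=wood&(np.abs(cx*1000-x)<3)&(np.abs(cy-.032)<.006); 
    if m.sum()>5: print(x,m.sum(),np.median(z[m]).round(4),end="; ")
E
```

```text
5.23 [0.4509 0.2099 0.0359] [-3.1012e+00  2.0000e-04  3.0063e+00] 0.14783112982823224 0.007942843151504148 [ 0.45  0.22 -0.94]
49.590463042259216 0.14665515187245748 [ 0.27774198 -0.02391758 -0.00915743]
-100 34 0.0535; -92 333 0.0537; -84 381 0.0594; -76 383 0.059; -68 379 0.0587; -60 381 0.0584; -52 382 0.0581; -44 377 0.0578; -36 379 0.0575; -28 380 0.0572; -20 384 0.0569; -12 384 0.0566; -4 379 0.0563; 4 381 0.056; 12 374 0.0556; 20 378 0.0553; 28 385 0.055; 36 373 0.0548; 44 381 0.0544; 52 387 0.0541; 60 350 0.0539;
```

The lid now slopes 0.0385. Its nose underside is at 54.5 mm against the lip at 54, and at the rail front its top is at 56.6. I'll slide it out with growing tilt.

servo_tool --motion '[{"jaw":1,"offset":[0,0,0.09],"twist":[-0.004,0.0005,0]},{"jaw":1,"offset":[-0.13,-0.99,0.12],"twist":[-0.006,0.0008,0]},{"jaw":1,"offset":[-0.27,-1.98,0.15],"twist":[-0.0084,0.0011,0]},{"jaw":1,"offset":[-0.4,-2.97,0.2],"twist":[-0.012,0.0016,0]},{"jaw":1,"offset":[-0.54,-3.96,0.26],"twist":[-0.0154,0.0021,0]},{"jaw":1,"offset":[-0.67,-4.96,0.31],"twist":[-0.019,0.0026,0]},{"jaw":1,"offset":[-0.8,-5.95,0.37],"twist":[-0.0223,0.003,0]},{"jaw":1,"offset":[-0.94,-6.94,0.48],"twist":[-0.027,0.0036,0]},{"jaw":1,"offset":[-1.07,-7.93,0.62],"twist":[-0.031,0.0042,0]},{"jaw":1,"offset":[-1.07,-7.93,0.62],"twist":[-0.031,0.0042,0]}]'

```text
t: 6.12
tcp_pos: [0.44, 0.128, 0.0423]
tcp_rot: [-3.069, -0.0, 3.004]
wrist_force: [0.3, -0.8, -1.2]
finger_gap: 0.147
finger_force: 49.5
```

```bash
python3 snap.py w7; python3 - w7 <<'E'
exec(open('meas.py').read())
from workcell import sensors; s=sensors.state(); print(s["finger_force"],s["finger_gap"],s["moment"])
b=np.array([.4586,.268]);c,sn=np.cos(np.radians(82.3)),np.sin(np.radians(82.3))
cx=(P[...,0]-b[0])*c+(P[...,1]-b[1])*sn; cy=-(P[...,0]-b[0])*sn+(P[...,1]-b[1])*c
for y in (.032,.05):
  for x in range(-180,90,12):
    m=wood&(np.abs(cx*1000-x)<3)&(np.abs(cy-y)<.002); 
    if m.sum()>5: print(x,np.median(z[m]).round(4),end="; ")
  print()
E
```

```text
6.12 [0.44   0.128  0.0423] [-3.0691e+00 -1.0000e-04  3.0037e+00] 0.14696165966289873 0.02690867761625421 [ 0.33 -0.83 -1.21]
49.48976933956146 0.15079040292271106 [0.0313485  0.01084455 0.01613238]
-168 0.0667; -156 0.066; -144 0.0652; -132 0.0641; -120 0.0632; -108 0.0622; -96 0.0615; -84 0.0607; -72 0.0596; -60 0.0587; -48 0.0578; -36 0.057; -24 0.0561; 
-96 0.0499; -84 0.0528; -72 0.053; -60 0.0529; -48 0.053; -36 0.0531; -24 0.0527; -12 0.0294; 0 0.0175;
```

View pics/w7.png

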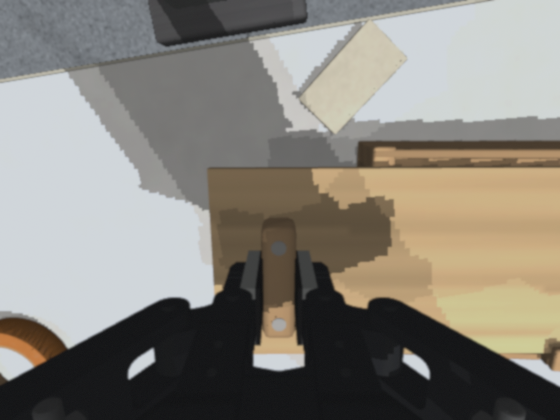

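The lid is 80 mm out and sliding freely over the lip, with the fuse box clear at (355,75). I'll continue out, lift, level and carry it aside.

servo_tool --motion '[{"jaw":1,"offset":[-0.2,-1.5,0.2],"twist":[0,0,0]},{"jaw":1,"offset":[-0.4,-3,0.4],"twist":[0,0,0]},{"jaw":1,"offset":[-0.6,-5,2.5],"twist":[0.02,-0.0027,0]},{"jaw":1,"offset":[-0.9,-8,5.5],"twist":[0.05,-0.0067,0]},{"jaw":1,"offset":[-1.1,-12,6],"twist":[0.0725,-0.0097,0]},{"jaw":1,"offset":[-1.3,-16,6],"twist":[0.0725,-0.0097,0]},{"jaw":1,"offset":[-1.5,-20,6],"twist":[0.0725,-0.0097,0]},{"jaw":1,"offset":[-1.6,-24,5.5],"twist":[0.0725,-0.0097,0]},{"jaw":1,"offset":[-1.6,-24.5,3],"twist":[0.0725,-0.0097,0]},{"jaw":1,"offset":[-1.6,-24.5,0],"twist":[0.0725,-0.0097,0]}]'

```text
t: 7.0
tcp_pos: [0.4254, -0.1186, 0.0433]
tcp_rot: [3.139, 0.005, 3.0]
wrist_force: [0.9, 2.2, -1.3]
finger_gap: 0.146
finger_force: 49.5
```

```bash
python3 -c "
from workcell import sensors;s=sensors.state();print(s)"
```

```text
{'t': 7.0, 'joint_positions': array([-0.53573069,  0.05919359,  0.73979147,  2.16999986, -0.05361268,
        0.9233738 ,  1.66472937]), 'dq': array([ 0.0659586 ,  0.76363253,  0.05785404,  0.38072603, -0.64782245,
       -0.89893165,  0.55565182]), 'joint_torque': array([  2.83570156, -36.49265885,   4.59377378, -35.7940042 ,
         2.28544079,   2.43343033,  -0.92780499]), 'tcp_pos': array([ 0.42535219, -0.11863986,  0.04333235]), 'tcp_rot': array([3.13905179, 0.00532906, 3.00018909]), 'wrist_force': array([ 0.94017609,  2.18069102, -1.2807666 ]), 'moment': array([ 0.06423031,  0.00579094, -0.00777444]), 'finger_force': 49.4779497385025, 'finger_gap': 0.14643475112100088}
```

servo_tool --motion '[{"jaw":1,"offset":[0,0,-2],"twist":[0,0,0]},{"jaw":1,"offset":[0,0,-3.5],"twist":[0,0,0]},{"jaw":1,"offset":[0,0,-4.5],"twist":[0,0,0]},{"jaw":1,"offset":[0,0,-5.2],"twist":[0,0,0]},{"jaw":1,"offset":[0,0,-5.5],"twist":[0,0,0]},{"jaw":1,"offset":[0,0,-5.5],"twist":[0,0,0]}]'

```text
t: 7.5
tcp_pos: [0.4241, -0.115, -0.0129]
tcp_rot: [3.14, -0.0, 3.006]
wrist_force: [0.5, -0.3, -0.8]
finger_gap: 0.149
finger_force: 49.5
```

```bash
python3 snap.py w8; python3 - w8 <<'E'
exec(open('meas.py').read())
from workcell import sensors; s=sensors.state(); print(s["joint_positions"].round(3),s["moment"])
L=rect(wood&(z>-.01)&(z<.04)&(np.abs(P[...,0]-.42)<.08)&(P[...,1]<.1),.006,"lid")
for y in(-.145,-.1,-.05,-.02): 
    m=L&(np.abs(P[...,1]-y)<.004)&(P[...,0]<.395); print(y,np.median(z[m]).round(4))
E
```

```text
7.5 [ 0.4241 -0.115  -0.0129] [ 3.1403e+00 -4.0000e-04  3.0057e+00] 0.14930432964820392 0.021289720979456524 [ 0.48 -0.29 -0.79]
[-0.501  0.186  0.721  2.212 -0.173  0.797  1.768] [-0.03070065 -0.02292744  0.02229399]
lid 49341 px [208 167 352 186] [ 0.4334 -0.0608] [0.1707 0.0927] 82.41 z [0.0086 0.0096 0.0268]
-0.145 nan
-0.1 0.0096
-0.05 0.0096
-0.02 0.0094
  return _methods._mean(a, axis=axis, dtype=dtype,
  ret = ret.dtype.type(ret / rcount)
```

servo_tool --motion '[{"jaw":1,"offset":[0,0,-0.25],"twist":[0,0,0]},{"jaw":1,"offset":[0,0,-0.45],"twist":[0,0,0]},{"jaw":1,"offset":[0,0,-0.45],"twist":[0,0,0]},{"jaw":1,"offset":[0,0,-0.45],"twist":[0,0,0]}]'

```text
t: 7.88
tcp_pos: [0.4243, -0.1147, -0.0172]
tcp_rot: [3.14, 0.0, 3.006]
wrist_force: [-0.2, -0.5, -1.8]
finger_gap: 0.148
finger_force: 49.5
```

servo_tool --motion '[{"jaw":0.75,"offset":[0,0,0],"twist":[0,0,0]},{"jaw":0.6,"offset":[0,0,0],"twist":[0,0,0]},{"jaw":0.6,"offset":[0,0,0],"twist":[0,0,0]},{"jaw":0.6,"offset":[0,0,0],"twist":[0,0,0]},{"jaw":0.6,"offset":[0,0,2],"twist":[0,0,0]},{"jaw":0.6,"offset":[0,0,5],"twist":[0,0,0]},{"jaw":0.6,"offset":[0,0,8],"twist":[0,0,0]},{"jaw":0.6,"offset":[1,-3,12],"twist":[0,0,0]},{"jaw":0.5,"offset":[2,-7,15],"twist":[0,0,-0.1]},{"jaw":0.4,"offset":[2.5,-11,17],"twist":[0,0,-0.2]}]'

```text
t: 8.72
tcp_pos: [0.4477, -0.2065, 0.1446]
tcp_rot: [3.138, 0.003, 2.805]
wrist_force: [2.6, -0.1, -1.0]
finger_gap: 0.596
finger_force: 0.0
```

```bash
python3 -c "
from workcell import sensors;s=sensors.state();print(s['t'],s['joint_positions'].round(3),s['tcp_pos'],s['tcp_rot'])"
```

```text
8.7167 [-0.469  0.042  0.848  1.953 -0.039  1.159  1.628] [ 0.44772358 -0.20646768  0.14463227] [3.13784928e+00 2.70529149e-03 2.80497370e+00]
```

servo_tool --motion '[{"jaw":0.3,"offset":[0,-2,1],"twist":[0,0,-0.12]},{"jaw":0.3,"offset":[0,-4,2],"twist":[0,0,-0.24]},{"jaw":0.3,"offset":[-0.5,-7,3],"twist":[0,0,-0.36]},{"jaw":0.3,"offset":[-1,-10,3],"twist":[0,0,-0.48]},{"jaw":0.3,"offset":[-1,-10,3],"twist":[0,0,-0.6]},{"jaw":0.3,"offset":[-1,-10,3],"twist":[0,0,-0.72]},{"jaw":0.3,"offset":[-1,-10,3],"twist":[0,0,-0.75]},{"jaw":0.3,"offset":[-1,-10,3],"twist":[0,0,-0.75]},{"jaw":0.3,"offset":[-1,-10,3],"twist":[0,0,-0.75]},{"jaw":0.3,"offset":[-1,-10,3],"twist":[0,0,-0.75]}]'

```text
t: 9.55
tcp_pos: [0.4363, -0.3064, 0.172]
tcp_rot: [3.14, -0.0, 2.058]
wrist_force: [0.1, 0.1, -0.4]
finger_gap: 0.701
finger_force: 0.0
```

```bash
python3 snap.py w9; python3 - w9 <<'E'
exec(open('meas.py').read())
near=(np.hypot(P[...,0]-.452,P[...,1]+.337)<.075)
m=near&(z>.008)&(z<.04)&(d["depth"]>.2)
L=rect(m,.014,"res"); print(P[L].mean(0))
L2=rect(L&(z>.02),.024,"top")
# lid
rect(wood&(z>-.01)&(z<.04)&(P[...,1]>-.2)&(P[...,1]<.1),.005,"lid")
E
```

```text
9.55 [ 0.4363 -0.3064  0.172 ] [ 3.1401e+00 -2.0000e-04  2.0576e+00] 0.7014803291908311 0.006080884652796351 [ 0.1   0.07 -0.44]
res 2933 px [264 156  27 123] [ 0.4508 -0.3365] [0.0244 0.1242] 27.28 z [0.0159 0.0222 0.0245]
[ 0.44820058 -0.33169006  0.02139339]
top 2200 px [266 158  22 121] [ 0.4495 -0.3348] [0.0191 0.1187] 27.37 z [0.0204 0.0229 0.0246]
lid 2705 px [448   0 101  52] [ 0.5375 -0.0941] [0.0855 0.0402] 27.93 z [0.005  0.0184 0.0201]
```

View pics/w9.png

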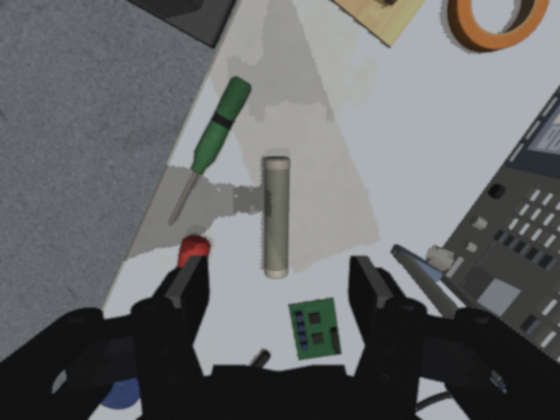

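Resistor at (277,217), upright in the view, 24×119 mm at z 0.0245: it matches. Neighbours are clear of ±34 mm.

servo_tool --newtons 40 --motion '[{"jaw":0.5,"offset":[1.4,-2.9,-3],"twist":[0,0,-0.01]},{"jaw":0.5,"offset":[1.4,-2.9,-7],"twist":[0,0,-0.01]},{"jaw":0.5,"offset":[1.4,-2.9,-11],"twist":[0,0,-0.01]},{"jaw":0.5,"offset":[1.4,-2.9,-14.5],"twist":[0,0,-0.01]},{"jaw":0.5,"offset":[1.4,-2.9,-17],"twist":[0,0,-0.01]},{"jaw":0.5,"offset":[1.4,-2.9,-18.5],"twist":[0,0,-0.01]},{"jaw":0.5,"offset":[1.4,-2.9,-19.6],"twist":[0,0,-0.01]},{"jaw":0.5,"offset":[1.4,-2.9,-19.6],"twist":[0,0,-0.01]},{"jaw":0.5,"offset":[1.4,-2.9,-19.6],"twist":[0,0,-0.01]}]'

```text
t: 10.35
tcp_pos: [0.4504, -0.3357, -0.0237]
tcp_rot: [3.14, -0.0, 2.046]
wrist_force: [0.6, 0.1, -0.1]
finger_gap: 0.497
finger_force: 0.0
```

servo_tool --motion '[{"jaw":0.6,"offset":[0,0,0],"twist":[0,0,0]},{"jaw":0.65,"offset":[0,0,0],"twist":[0,0,0]},{"jaw":0.7,"offset":[0,0,0],"twist":[0,0,0]},{"jaw":0.8,"offset":[0,0,0],"twist":[0,0,0]},{"jaw":1,"offset":[0,0,0],"twist":[0,0,0]},{"jaw":1,"offset":[0,0,0],"twist":[0,0,0]}]'

```text
t: 10.85
tcp_pos: [0.451, -0.336, -0.0228]
tcp_rot: [3.139, 0.001, 2.046]
wrist_force: [-1.4, -0.1, 6.1]
finger_gap: 0.27
finger_force: 40.0
```

servo_tool --motion '[{"jaw":1,"offset":[0,0,2],"twist":[0,0,0]},{"jaw":1,"offset":[0,0,6],"twist":[0,0,0]},{"jaw":1,"offset":[0,0,10],"twist":[0,0,0]},{"jaw":1,"offset":[0,1.5,13.5],"twist":[0,0,-0.08]},{"jaw":1,"offset":[0,4,16.5],"twist":[0,0,-0.18]},{"jaw":1,"offset":[0,8,17.3],"twist":[0,0,-0.28]},{"jaw":1,"offset":[0,12,17.3],"twist":[0,0,-0.38]},{"jaw":1,"offset":[0,16,17.3],"twist":[0,0,-0.48]},{"jaw":1,"offset":[0,20,17.3],"twist":[0,0,-0.58]},{"jaw":1,"offset":[0,24,17.3],"twist":[0,0,-0.61]}]'

```text
t: 11.68
tcp_pos: [0.4506, -0.1487, 0.1492]
tcp_rot: [3.14, -0.002, 1.459]
wrist_force: [1.2, 0.5, -1.4]
finger_gap: 0.27
finger_force: 39.8
```

servo_tool --motion '[{"jaw":1,"offset":[0,4,0],"twist":[0,0,0]},{"jaw":1,"offset":[0,8,0],"twist":[0,0,0]},{"jaw":1,"offset":[0.3,12,0],"twist":[0,0,0]},{"jaw":1,"offset":[0.6,16,0],"twist":[0,0,0]},{"jaw":1,"offset":[0.8,20,0],"twist":[0,0,0]},{"jaw":1,"offset":[0.8,24,0],"twist":[0,0,0]},{"jaw":1,"offset":[0.8,27,0],"twist":[0,0,0]},{"jaw":1,"offset":[0.8,28,0],"twist":[0,0,0]},{"jaw":1,"offset":[0.8,28,0],"twist":[0,0,0]}]'

```text
t: 12.43
tcp_pos: [0.4584, 0.1332, 0.149]
tcp_rot: [3.141, -0.001, 1.469]
wrist_force: [-0.3, -0.9, -1.0]
finger_gap: 0.27
finger_force: 39.8
```

```bash
python3 -c "
from workcell import sensors;s=sensors.state();print(s['t'],s['joint_positions'].round(3),s['tcp_pos'],s['tcp_rot'],s['finger_gap'])"
```

```text
12.4333 [-1.091 -0.008  0.724  1.976  0.005  1.171 -0.471] [0.45836671 0.13316148 0.14904904] [ 3.14099176e+00 -7.61542157e-04  1.46852690e+00] 0.2698020253174227
```

servo_tool --motion '[{"jaw":1,"offset":[0,4,0],"twist":[0,0,-0.03]},{"jaw":1,"offset":[0,8,0],"twist":[0,0,-0.032]},{"jaw":1,"offset":[0,11.5,1],"twist":[0,0,-0.032]},{"jaw":1,"offset":[0,13.5,1],"twist":[0,0,-0.032]},{"jaw":1,"offset":[0,13.5,1],"twist":[0,0,-0.032]},{"jaw":1,"offset":[0,13.5,1],"twist":[0,0,-0.032]},{"jaw":1,"offset":[0,13.5,1],"twist":[0,0,-0.032]}]'

```text
t: 13.02
tcp_pos: [0.4593, 0.2631, 0.1589]
tcp_rot: [3.141, 0.0, 1.43]
wrist_force: [-0.8, 0.1, -1.2]
finger_gap: 0.268
finger_force: 39.8
```

```bash
python3 snap.py w10; python3 - w10 <<'E'
exec(open('meas.py').read())
b=np.array([.4586,.268]);c,sn=np.cos(np.radians(82.3)),np.sin(np.radians(82.3))
cx=(P[...,0]-b[0])*c+(P[...,1]-b[1])*sn; cy=-(P[...,0]-b[0])*sn+(P[...,1]-b[1])*c
# rim walls / lid ledges along several x: outer sides; end wall
for x in (40,60,75,-20,-40,-60,-80):
    m=(np.abs(cx*1000-x)<3)&(z>.030)&(z<.066)&wood&(np.abs(cy)<.07)
    if m.sum()>10:
        o=cy[m]; print(x,"outer",np.percentile(o,[.5,99.5]).round(4), "gap z<.03 inner")
# rails (z~.062) inner edges
m=(z>.0595)&(z<.066)&(np.abs(cy)<.06)&(np.abs(cx)<.1)
for sgn in(-1,1):
    for x in(0,20,40,60,80):
        k=m&(sgn*cy>.02)&(np.abs(cx*1000-x)<4)
        if k.sum()>5: print("rail",sgn,x,np.percentile(cy[k],[2,98]).round(4))
k=m&(cx>.085); print("rear wall x",np.percentile(cx[k],[2,98]).round(4), k.sum())
# saddles
for x in(40,-40):
    k=(np.abs(cx*1000-x)<5)&(z>.027)&(z<.040)&(np.abs(cy)<.044)
    print("saddle",x,k.sum(),"left",np.sort(cy[k&(cy<0)])[-5:].round(4),"right",np.sort(cy[k&(cy>0)])[:5].round(4))
# resistor in tool coords
q=(P-load("w10.npz")["e"])
k=(z>.12)&(z<.2)&(S<80)&(V>70)&(np.abs(cy)<.02)
print("res",k.sum(),np.median(cy[k]).round(4))
E
```

```text
13.02 [0.4593 0.2631 0.1589] [3.1411e+00 2.0000e-04 1.4296e+00] 0.2680782067054481 0.009512852046750599 [-0.79  0.08 -1.21]
40 outer [-0.0513  0.0506] gap z<.03 inner
60 outer [-0.0511  0.051 ] gap z<.03 inner
75 outer [-0.0512  0.0508] gap z<.03 inner
-20 outer [-0.0511  0.0502] gap z<.03 inner
-40 outer [-0.0511  0.0503] gap z<.03 inner
-60 outer [-0.0511  0.0498] gap z<.03 inner
rail -1 0 [-0.0523 -0.0406]
rail -1 20 [-0.0521 -0.0407]
rail -1 40 [-0.0522 -0.0403]
rail -1 60 [-0.052  -0.0403]
rail -1 80 [-0.0518 -0.0401]
rail 1 0 [0.0398 0.0508]
rail 1 20 [0.0397 0.0512]
rail 1 40 [0.0396 0.0514]
rail 1 60 [0.0399 0.0512]
rail 1 80 [0.0398 0.0512]
rear wall x [0.0858 0.0976] 2010
saddle 40 477 left [-0.0298 -0.0297 -0.029  -0.0289 -0.0282] right [0.0246 0.0253 0.0254 0.0254 0.0254]
saddle -40 401 left [-0.0279 -0.0279 -0.0279 -0.0278 -0.0278] right [0.0251 0.0253 0.0253 0.0253 0.0254]
res 1450 -0.0115
```

View pics/w10.png

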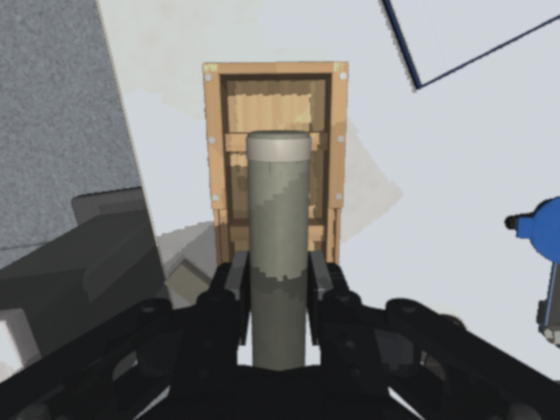

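The case is centred (rails ±52 mm) and the notch lies in line with the resistor at column 279. Lowering.

servo_tool --motion '[{"jaw":1,"offset":[0,0.5,-2],"twist":[0,0,0.007]},{"jaw":1,"offset":[0,0.5,-5],"twist":[0,0,0.007]},{"jaw":1,"offset":[0,0.5,-8],"twist":[0,0,0.007]},{"jaw":1,"offset":[0,0.5,-10.5],"twist":[0,0,0.007]},{"jaw":1,"offset":[0,0.5,-12.5],"twist":[0,0,0.007]},{"jaw":1,"offset":[0,0.5,-13.5],"twist":[0,0,0.007]},{"jaw":1,"offset":[0,0.5,-14],"twist":[0,0,0.007]},{"jaw":1,"offset":[0,0.5,-14],"twist":[0,0,0.007]},{"jaw":1,"offset":[0,0.5,-14],"twist":[0,0,0.007]}]'

```text
t: 13.82
tcp_pos: [0.4596, 0.2702, 0.02]
tcp_rot: [3.14, -0.002, 1.438]
wrist_force: [-0.4, 0.5, -1.0]
finger_gap: 0.271
finger_force: 39.8
```

servo_tool --motion '[{"jaw":1,"offset":[0,0,-0.5],"twist":[0,0,0]},{"jaw":1,"offset":[0,0,-1],"twist":[0,0,0]},{"jaw":1,"offset":[0,0,-1.5],"twist":[0,0,0]},{"jaw":1,"offset":[0,0,-1.9],"twist":[0,0,0]},{"jaw":1,"offset":[0,0,-2.2],"twist":[0,0,0]},{"jaw":1,"offset":[0,0,-2.2],"twist":[0,0,0]}]'

```text
t: 14.32
tcp_pos: [0.4583, 0.2701, -0.0038]
tcp_rot: [-3.141, 0.0, 1.439]
wrist_force: [-0.4, 0.5, -1.6]
finger_gap: 0.269
finger_force: 39.8
```

servo_tool --motion '[{"jaw":1,"offset":[0,0,-0.1],"twist":[0,0,0]},{"jaw":1,"offset":[0,0,-0.18],"twist":[0,0,0]},{"jaw":1,"offset":[0,0,-0.18],"twist":[0,0,0]},{"jaw":0.7,"offset":[0,0,-0.18],"twist":[0,0,0]},{"jaw":0.6,"offset":[0,0,-0.18],"twist":[0,0,0]},{"jaw":0.57,"offset":[0,0,-0.18],"twist":[0,0,0]},{"jaw":0.57,"offset":[0,0,-0.18],"twist":[0,0,0]}]'

```text
t: 14.9
tcp_pos: [0.4589, 0.2705, -0.0047]
tcp_rot: [3.141, -0.001, 1.439]
wrist_force: [0.5, 1.0, 0.4]
finger_gap: 0.43
finger_force: 0.0
```

servo_tool --motion '[{"jaw":0.57,"offset":[0,0,1],"twist":[0,0,0]},{"jaw":0.57,"offset":[0,0,3],"twist":[0,0,0]},{"jaw":0.57,"offset":[0,0,6],"twist":[0,0,0]},{"jaw":0.57,"offset":[0,0,10],"twist":[0,0,0]},{"jaw":0.57,"offset":[0,0,14],"twist":[0,0,0]},{"jaw":0.57,"offset":[0,0,17],"twist":[0,0,0]},{"jaw":0.57,"offset":[0,0,17],"twist":[0,0,0]},{"jaw":0.57,"offset":[0,0,17],"twist":[0,0,0]}]'

```text
t: 15.57
tcp_pos: [0.4598, 0.271, 0.1678]
tcp_rot: [3.139, -0.005, 1.439]
wrist_force: [-0.1, 0.1, -0.8]
finger_gap: 0.425
finger_force: 0.0
```

```bash
python3 snap.py w11; python3 - w11 <<'E'
exec(open('meas.py').read())
b=np.array([.4586,.268]);c,sn=np.cos(np.radians(82.3)),np.sin(np.radians(82.3))
cx=(P[...,0]-b[0])*c+(P[...,1]-b[1])*sn; cy=-(P[...,0]-b[0])*sn+(P[...,1]-b[1])*c
res=(np.abs(cx)<.09)&(np.abs(cy)<.02)&(z>.03)&(z<.06)
for x in(-60,-50,-30,-10,10,30,50,60):
    k=res&(np.abs(cx*1000-x)<3); 
    if k.sum()>5: print(x,k.sum(),"ztop",np.percentile(z[k],90).round(4),"cy",np.percentile(cy[k],[3,97]).round(4))
print("len",np.percentile(cx[res],[1,99]).round(4))
m=(z>.0595)&(z<.066)&(np.abs(cy)<.06)&(np.abs(cx)<.1)
for sgn in(-1,1):
    for x in(0,40,80):
        k=m&(sgn*cy>.02)&(np.abs(cx*1000-x)<4)
        if k.sum()>5: print("rail",sgn,x,np.percentile(cy[k],[2,98]).round(4))
k=m&(cx>.08)&(np.abs(cy)<.03); print("rear wall x",np.percentile(cx[k],[2,98]).round(4))
E
```

```text
15.57 [0.4598 0.271  0.1678] [ 3.1387 -0.0045  1.4388] 0.425089807999045 0.05422266658288619 [-0.07  0.06 -0.8 ]
-50 170 ztop 0.0414 cy [-0.0124  0.0116]
-30 162 ztop 0.0411 cy [-0.0113  0.0105]
-10 169 ztop 0.041 cy [-0.0111  0.0113]
10 181 ztop 0.041 cy [-0.0115  0.0111]
30 188 ztop 0.0411 cy [-0.0116  0.0109]
50 192 ztop 0.0411 cy [-0.0113  0.0107]
60 202 ztop 0.0415 cy [-0.0112  0.0108]
len [-0.0899  0.0899]
rail -1 0 [-0.0522 -0.0408]
rail -1 40 [-0.052  -0.0403]
rail -1 80 [-0.0516 -0.0402]
rail 1 0 [0.0395 0.0508]
rail 1 40 [0.0397 0.0514]
rail 1 80 [0.0397 0.0515]
rear wall x [0.0902 0.0974]
```

The resistor lies level in the saddles (top 41 mm, centred) and the case hasn't moved. Back to the lid.

servo_tool --motion '[{"jaw":0.57,"offset":[0,-3,0],"twist":[0,0,0.12]},{"jaw":0.57,"offset":[0,-7,0],"twist":[0,0,0.24]},{"jaw":0.57,"offset":[0,-11,0],"twist":[0,0,0.36]},{"jaw":0.57,"offset":[0,-15,0],"twist":[0,0,0.48]},{"jaw":0.57,"offset":[-0.5,-19,0],"twist":[0,0,0.6]},{"jaw":0.57,"offset":[-1,-23,0],"twist":[0,0,0.72]},{"jaw":0.57,"offset":[-1.5,-27,0],"twist":[0,0,0.84]},{"jaw":0.57,"offset":[-2.5,-31,0],"twist":[0,0,0.96]},{"jaw":0.57,"offset":[-3.5,-35,-1],"twist":[0,0,1.08]},{"jaw":0.57,"offset":[-3.5,-38.5,-2],"twist":[0,0,1.2]}]'

```text
t: 16.45
tcp_pos: [0.4213, -0.1143, 0.1446]
tcp_rot: [3.141, -0.003, 2.633]
wrist_force: [0.2, 0.1, 0.2]
finger_gap: 0.431
finger_force: 0.0
```

servo_tool --motion '[{"jaw":0.6,"offset":[0,-1,-2],"twist":[0,0,0.12]},{"jaw":0.6,"offset":[0,-1,-4],"twist":[0,0,0.24]},{"jaw":0.6,"offset":[0,-1,-6],"twist":[0,0,0.36]},{"jaw":0.6,"offset":[0,-1,-6],"twist":[0,0,0.37]},{"jaw":0.6,"offset":[0,-1,-6],"twist":[0,0,0.37]},{"jaw":0.6,"offset":[0,-1,-6],"twist":[0,0,0.37]},{"jaw":0.6,"offset":[0,-1,-6],"twist":[0,0,0.37]}]'

```text
t: 17.03
tcp_pos: [0.4245, -0.1214, 0.0868]
tcp_rot: [3.141, 0.0, 2.997]
wrist_force: [-0.4, 0.2, -0.1]
finger_gap: 0.402
finger_force: 0.0
```

```bash
python3 snap.py w12; cat > lid.py <<'E'
exec(open('meas.py').read())
rect(wood&(z>-.01)&(z<.012)&(P[...,1]>-.2)&(P[...,1]<.1),.005,"lid")
rect(wood&(z>.017)&(z<.03)&(np.hypot(P[...,0]-.424,P[...,1]+.115)<.045),.023,"bar")
E
python3 lid.py w12
```

```text
17.03 [ 0.4245 -0.1214  0.0868] [3.1410e+00 1.0000e-04 2.9965e+00] 0.4023035856313954 0.020004749428551027 [-0.38  0.19 -0.06]
lid 24978 px [246 142 245 121] [ 0.4328 -0.0575] [0.1749 0.0905] 82.53 z [0.0038 0.0049 0.006 ]
bar 1216 px [278 176  20  70] [ 0.4241 -0.1149] [0.0133 0.0496] 82.51 z [0.0205 0.0225 0.0238]
```

servo_tool --newtons 50 --motion '[{"jaw":0.6,"offset":[0,0.66,-3],"twist":[0,0,0.013]},{"jaw":0.6,"offset":[0,0.66,-6],"twist":[0,0,0.013]},{"jaw":0.6,"offset":[0,0.66,-8.5],"twist":[0,0,0.013]},{"jaw":0.6,"offset":[0,0.66,-9.7],"twist":[0,0,0.013]},{"jaw":0.6,"offset":[0,0.66,-10.3],"twist":[0,0,0.013]},{"jaw":0.6,"offset":[0,0.66,-10.3],"twist":[0,0,0.013]},{"jaw":0.6,"offset":[0,0.66,-10.3],"twist":[0,0,0.013]}]'

```text
t: 17.67
tcp_pos: [0.4244, -0.1156, -0.0159]
tcp_rot: [3.141, -0.0, 3.01]
wrist_force: [0.9, -0.1, 0.4]
finger_gap: 0.399
finger_force: 0.0
```

servo_tool --motion '[{"jaw":0.7,"offset":[0,0,0],"twist":[0,0,0]},{"jaw":0.75,"offset":[0,0,0],"twist":[0,0,0]},{"jaw":0.8,"offset":[0,0,0],"twist":[0,0,0]},{"jaw":0.85,"offset":[0,0,0],"twist":[0,0,0]},{"jaw":1,"offset":[0,0,0],"twist":[0,0,0]},{"jaw":1,"offset":[0,0,0],"twist":[0,0,0]},{"jaw":1,"offset":[0,0,0],"twist":[0,0,0]}]'

```text
t: 18.25
tcp_pos: [0.425, -0.1142, -0.0157]
tcp_rot: [3.139, 0.001, 3.013]
wrist_force: [-3.7, 3.7, 17.4]
finger_gap: 0.149
finger_force: 50.0
```

servo_tool --motion '[{"jaw":1,"offset":[0,0,1],"twist":[0,0,0]},{"jaw":1,"offset":[0,0,4],"twist":[0,0,0]},{"jaw":1,"offset":[0,1,7.5],"twist":[-0.02,0.0027,0]},{"jaw":1,"offset":[0.2,4,9.6],"twist":[-0.04,0.0054,0]},{"jaw":1,"offset":[0.4,8,9.6],"twist":[-0.06,0.008,0]},{"jaw":1,"offset":[0.7,12,9.6],"twist":[-0.0745,0.01,0]},{"jaw":1,"offset":[0.8,16,9.6],"twist":[-0.0745,0.01,0]},{"jaw":1,"offset":[0.9,19,9.6],"twist":[-0.0745,0.01,0]},{"jaw":1,"offset":[0.9,19.8,9.6],"twist":[-0.0745,0.01,0]},{"jaw":1,"offset":[0.9,19.8,9.6],"twist":[-0.0745,0.01,0]}]'

```text
t: 19.08
tcp_pos: [0.4331, 0.0886, 0.0796]
tcp_rot: [-3.068, 0.0, 3.019]
wrist_force: [0.4, -0.1, -1.5]
finger_gap: 0.145
finger_force: 49.5
```

servo_tool --motion '[{"jaw":1,"offset":[0,0,0],"twist":[0,0,0]},{"jaw":1,"offset":[0,0,0],"twist":[0,0,0]},{"jaw":1,"offset":[0,0,0],"twist":[0,0,0]}]'

```text
t: 19.33
tcp_pos: [0.4328, 0.0819, 0.079]
tcp_rot: [-3.067, -0.001, 3.01]
wrist_force: [0.0, -0.7, -0.9]
finger_gap: 0.148
finger_force: 49.5
```

```bash
python3 snap.py w13; cat > fit.py <<'E'
exec(open('meas.py').read())
b=np.array([.4586,.268]);c,sn=np.cos(np.radians(82.3)),np.sin(np.radians(82.3))
cx=(P[...,0]-b[0])*c+(P[...,1]-b[1])*sn; cy=-(P[...,0]-b[0])*sn+(P[...,1]-b[1])*c
print("lid")
for x in range(-200,90,15):
    k=wood&(np.abs(cx*1000-x)<4)&(np.abs(cy)<.075); o=k&(np.abs(cy-.03)<.006)
    if o.sum()>5:
        zt=np.median(z[o]); q=k&(np.abs(z-zt)<.002)
        print(x,"z",zt.round(4),"cy",np.percentile(cy[q],[.5,99.5]).round(4))
k=wood&(np.abs(cy)<.03)&(np.abs(cx)<.2)&(z>.05); print("cx range",np.percentile(cx[k],[.5,99.5]).round(4))
E
python3 fit.py w13
```

```text
19.33 [0.4328 0.0819 0.079 ] [-3.0674e+00 -1.3000e-03  3.0102e+00] 0.14826496620204063 0.010375777309753826 [ 0.   -0.68 -0.93]
lid
-200 z 0.1007 cy [-0.0434  0.0455]
-185 z 0.1 cy [-0.0447  0.0456]
-170 z 0.0983 cy [0.0023 0.0456]
-155 z 0.0972 cy [-0.0192  0.0456]
-140 z 0.096 cy [-0.0161  0.0457]
-125 z 0.0948 cy [-0.0204  0.0457]
-110 z 0.0937 cy [-0.0289  0.0458]
-95 z 0.0925 cy [-0.0362  0.0458]
-80 z 0.0913 cy [-0.0366  0.0458]
-65 z 0.0902 cy [-0.0368  0.0453]
-50 z 0.0083 cy [0.0356 0.0367]
cx range [-0.1985 -0.055 ]
```

View pics/w13.png

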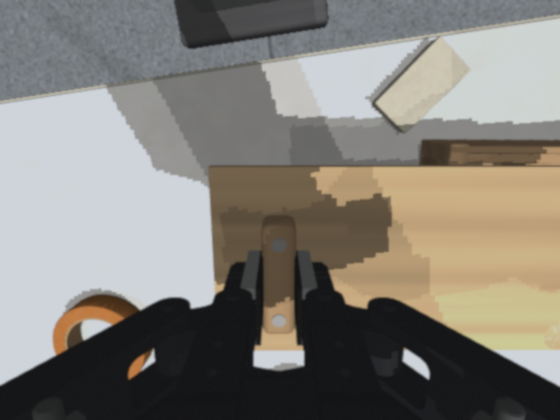

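Tail at case x ≈ -42 mm, edge +45.7 mm, so it's centred within 1 mm. Lowering the tail between the uprights.

servo_tool --motion '[{"jaw":1,"offset":[0.06,0.2,-1],"twist":[0,0,0]},{"jaw":1,"offset":[0.06,0.2,-2],"twist":[0,0,0]},{"jaw":1,"offset":[0.06,0.2,-2.7],"twist":[0,0,0]},{"jaw":1,"offset":[0.06,0.2,-3.1],"twist":[0,0,0]},{"jaw":1,"offset":[0.06,0.2,-3.1],"twist":[0,0,0]},{"jaw":1,"offset":[0.06,0.2,-3.1],"twist":[0,0,0]}]'

```text
t: 19.88
tcp_pos: [0.4336, 0.0844, 0.0481]
tcp_rot: [-3.066, -0.001, 3.011]
wrist_force: [0.8, 0.4, -0.6]
finger_gap: 0.146
finger_force: 49.4
```

```bash
python3 snap.py w14; python3 fit.py w14; python3 - w14 <<'E'
exec(open('meas.py').read())
b=np.array([.4586,.268]);c,sn=np.cos(np.radians(82.3)),np.sin(np.radians(82.3))
cx=(P[...,0]-b[0])*c+(P[...,1]-b[1])*sn; cy=-(P[...,0]-b[0])*sn+(P[...,1]-b[1])*c
for x in(-80,-60,-50,-30,0,10):
  k=(np.abs(cx*1000-x)<3)&(cy>.03)&(cy<.056)&wood; 
  for y in range(40,54,1):
    kk=k&(np.abs(cy*1000-y)<.5)
    if kk.sum()>3: print(x,y,np.median(z[kk]).round(4),end=" | ")
  print()
E
```

```text
19.88 [0.4336 0.0844 0.0481] [-3.0664e+00 -1.1000e-03  3.0109e+00] 0.14630977984074586 0.012638087141784934 [ 0.76  0.38 -0.62]
lid
-200 z 0.07 cy [0.0018 0.0451]
-185 z 0.0692 cy [-0.0451  0.0452]
-170 z 0.0676 cy [-0.0446  0.0453]
-155 z 0.0664 cy [-0.0176  0.0453]
-140 z 0.0652 cy [-0.0204  0.0453]
-125 z 0.064 cy [-0.0196  0.0454]
-110 z 0.0628 cy [-0.028   0.0453]
-95 z 0.0616 cy [-0.0361  0.0454]
-80 z 0.0605 cy [-0.0371  0.0454]
-65 z 0.0593 cy [-0.0449  0.0454]
cx range [-0.1988 -0.0525]
-80 40 0.0605 | -80 41 0.0605 | -80 42 0.0604 | -80 43 0.0603 | -80 44 0.0605 | -80 45 0.059 | -80 46 0.0486 | -80 47 0.0483 | -80 48 0.0539 | -80 49 0.0536 | -80 50 0.0536 | -80 51 0.043 | 
-60 45 0.0477 | -60 46 0.0479 | -60 47 0.0486 | -60 48 0.0533 | -60 49 0.0536 | -60 50 0.0537 | -60 51 0.0341 | -60 52 0.0398 | 
-50 51 0.0269 | -50 52 0.0221 |
```

servo_tool --motion '[{"jaw":1,"offset":[0.13,1,-0.05],"twist":[0,0,0]},{"jaw":1,"offset":[0.25,1.9,-0.1],"twist":[0,0,0]},{"jaw":1,"offset":[0.34,2.6,-0.1],"twist":[0,0,0]},{"jaw":1,"offset":[0.48,3.6,-0.22],"twist":[0.0038,-0.0005,0]},{"jaw":1,"offset":[0.61,4.56,-0.35],"twist":[0.0076,-0.001,0]},{"jaw":1,"offset":[0.74,5.55,-0.44],"twist":[0.012,-0.0016,0]},{"jaw":1,"offset":[0.87,6.54,-0.53],"twist":[0.0166,-0.0022,0]},{"jaw":1,"offset":[1,7.53,-0.62],"twist":[0.0205,-0.0028,0]},{"jaw":1,"offset":[1.14,8.52,-0.7],"twist":[0.0245,-0.0033,0]},{"jaw":1,"offset":[1.14,8.52,-0.7],"twist":[0.0245,-0.0033,0]}]'

```text
t: 20.77
tcp_pos: [0.4451, 0.1723, 0.0409]
tcp_rot: [-3.092, -0.0, 3.014]
wrist_force: [-0.6, 0.7, -0.8]
finger_gap: 0.144
finger_force: 49.4
```

```bash
python3 snap.py w15; cat >> fit.py <<'E'
m=(z>.0595)&(z<.066)&(np.abs(cy)<.06)&(np.abs(cx)<.105)&wood
for sgn in(-1,1):
    for x in(0,40,80):
        k=m&(sgn*cy>.036)&(np.abs(cx*1000-x)<4)
        if k.sum()>5: print("rail",sgn,x,np.percentile(cy[k],[2,98]).round(4))
E
python3 fit.py w15
```

```text
20.77 [0.4451 0.1723 0.0409] [-3.0921e+00 -5.0000e-04  3.0140e+00] 0.143951154212039 0.04174959342380061 [-0.64  0.74 -0.77]
lid
-125 z 0.063 cy [-0.0133  0.0453]
-110 z 0.0622 cy [0.002  0.0454]
-95 z 0.0618 cy [-0.0453  0.0455]
-80 z 0.0606 cy [0.0022 0.0456]
-65 z 0.0599 cy [-0.0188  0.0457]
-50 z 0.0591 cy [-0.0175  0.0458]
-35 z 0.0582 cy [-0.0201  0.0459]
-20 z 0.0574 cy [-0.0279  0.0459]
-5 z 0.0567 cy [-0.0361  0.0516]
10 z 0.0558 cy [-0.0419  0.0516]
25 z 0.055 cy [-0.0427  0.0385]
cx range [-0.1242  0.036 ]
rail -1 40 [-0.0512 -0.0397]
rail 1 0 [0.0398 0.0516]
```

servo_tool --motion '[{"jaw":1,"offset":[0.1,0.8,-0.06],"twist":[0.0046,-0.0006,-0.002]},{"jaw":1,"offset":[0.21,1.59,-0.13],"twist":[0.0092,-0.0012,-0.004]},{"jaw":1,"offset":[0.28,2.1,-0.15],"twist":[0.0105,-0.0014,-0.004]},{"jaw":1,"offset":[0.34,2.58,-0.17],"twist":[0.0117,-0.0016,-0.004]},{"jaw":1,"offset":[0.39,2.9,-0.19],"twist":[0.0127,-0.0017,-0.004]},{"jaw":1,"offset":[0.44,3.27,-0.2],"twist":[0.0137,-0.0018,-0.004]},{"jaw":1,"offset":[0.44,3.27,-0.2],"twist":[0.0137,-0.0018,-0.004]},{"jaw":1,"offset":[0.44,3.27,-0.2],"twist":[0.0137,-0.0018,-0.004]}]'

```text
t: 21.48
tcp_pos: [0.4493, 0.2028, 0.039]
tcp_rot: [-3.105, -0.001, 3.008]
wrist_force: [0.5, 0.2, -0.8]
finger_gap: 0.15
finger_force: 49.4
```

```bash
python3 snap.py w16; python3 fit.py w16; python3 - w16 <<'E'
exec(open('meas.py').read())
b=np.array([.4586,.268]);c,sn=np.cos(np.radians(82.3)),np.sin(np.radians(82.3))
cx=(P[...,0]-b[0])*c+(P[...,1]-b[1])*sn; cy=-(P[...,0]-b[0])*sn+(P[...,1]-b[1])*c
k=(np.abs(cy-.03)<.006)&wood
for x in range(-104,-80): print(x,np.median(z[k&(np.abs(cx*1000-x)<.5)]).round(4),end=" ")
E
```

```text
21.48 [0.4493 0.2028 0.039 ] [-3.1052e+00 -9.0000e-04  3.0080e+00] 0.14957895097630713 0.007204920975580148 [ 0.46  0.22 -0.78]
lid
-95 z 0.0605 cy [-0.0132  0.0454]
-80 z 0.0602 cy [-0.0426  0.0454]
-65 z 0.0599 cy [-0.0453  0.0455]
-50 z 0.059 cy [-0.0428  0.0454]
-35 z 0.0584 cy [-0.0185  0.0454]
-20 z 0.0578 cy [-0.0189  0.0455]
-5 z 0.0572 cy [-0.0204  0.0515]
10 z 0.0566 cy [-0.0283  0.0516]
25 z 0.056 cy [-0.0365  0.0517]
40 z 0.0553 cy [-0.0422  0.0517]
55 z 0.0548 cy [-0.0427  0.0387]
cx range [-0.0948  0.0664]
rail -1 0 [-0.0509 -0.0422]
rail -1 40 [-0.0443 -0.0396]
rail 1 0 [0.0399 0.0515]
rail 1 40 [0.0403 0.0517]
-104 nan -103 nan -102 nan -101 nan -100 nan -99 nan -98 0.0531 -97 0.0539 -96 nan -95 0.0607 -94 0.0607 -93 0.0606 -92 0.0605 -91 0.0605 -90 0.0605 -89 0.0605 -88 0.0605 -87 0.0606 -86 0.0605 -85 0.0605 -84 0.0603 -83 0.0603 -82 0.0604 -81 0.0601
  return _methods._mean(a, axis=axis, dtype=dtype,
  ret = ret.dtype.type(ret / rcount)
```

servo_tool --motion '[{"jaw":1,"offset":[0.05,0.35,-0.02],"twist":[0.001,0,0]},{"jaw":1,"offset":[0.1,0.7,-0.03],"twist":[0.001,0,0]},{"jaw":1,"offset":[0.1,0.8,-0.03],"twist":[0.001,0,0]},{"jaw":1,"offset":[0.1,0.8,-0.03],"twist":[0.001,0,0]},{"jaw":1,"offset":[0.1,0.8,-0.03],"twist":[0.001,0,0]}]'

```text
t: 21.95
tcp_pos: [0.4503, 0.2109, 0.0387]
tcp_rot: [-3.106, -0.001, 3.008]
wrist_force: [0.2, -0.6, -0.4]
finger_gap: 0.145
finger_force: 49.4
```

```bash
python3 snap.py w17; python3 fit.py w17|grep -v lid; cat > nose.py <<'E'
import warnings;warnings.simplefilter("ignore")
exec(open('meas.py').read())
b=np.array([.4586,.268]);c,sn=np.cos(np.radians(82.3)),np.sin(np.radians(82.3))
cx=(P[...,0]-b[0])*c+(P[...,1]-b[1])*sn; cy=-(P[...,0]-b[0])*sn+(P[...,1]-b[1])*c
k=(np.abs(cy-.03)<.006)&wood
for x in range(-102,-80): print(x,(np.median(z[k&(np.abs(cx*1000-x)<.5)])*1000).round(1),end=" ")
E
python3 nose.py w17
```

```text
21.95 [0.4503 0.2109 0.0387] [-3.1063e+00 -1.0000e-03  3.0081e+00] 0.14509435846003524 0.004923088541622489 [ 0.2  -0.58 -0.42]
-95 z 0.0538 cy [-0.0241  0.052 ]
-80 z 0.0601 cy [-0.0104  0.0455]
-65 z 0.0596 cy [-0.0451  0.0455]
-50 z 0.0592 cy [-0.0449  0.0456]
-35 z 0.0584 cy [-0.0081  0.0455]
-20 z 0.0579 cy [-0.021   0.0455]
-5 z 0.0573 cy [-0.0163  0.0516]
10 z 0.0567 cy [-0.0242  0.0516]
25 z 0.056 cy [-0.0324  0.0517]
40 z 0.0555 cy [-0.0407  0.0517]
55 z 0.0549 cy [-0.0428  0.0518]
70 z 0.0541 cy [-0.0435  0.0274]
cx range [-0.0965  0.0744]
rail -1 0 [-0.048 -0.041]
rail -1 40 [-0.0405 -0.0395]
rail -1 80 [-0.0519 -0.041 ]
rail 1 0 [0.0401 0.0516]
rail 1 40 [0.0398 0.0518]
-102 nan -101 nan -100 nan -99 nan -98 53.1 -97 53.9 -96 53.6 -95 53.8 -94 53.8 -93 54.0 -92 54.0 -91 53.4 -90 50.8 -89 53.8 -88 nan -87 60.3 -86 60.3 -85 60.4 -84 60.3 -83 60.4 -82 60.3 -81 60.3
```

The nose stands at -87.5 mm, behind the lip's inner face (-90). Lowering the nose.

servo_tool --motion '[{"jaw":1,"offset":[0,0.02,-0.15],"twist":[0.01,-0.0013,0]},{"jaw":1,"offset":[0,0.03,-0.3],"twist":[0.02,-0.0027,0]},{"jaw":1,"offset":[0.01,0.05,-0.44],"twist":[0.03,-0.004,0]},{"jaw":1,"offset":[0.01,0.06,-0.58],"twist":[0.038,-0.0051,0]},{"jaw":1,"offset":[0.01,0.06,-0.63],"twist":[0.0385,-0.0052,0]},{"jaw":1,"offset":[0.01,0.06,-0.63],"twist":[0.0385,-0.0052,0]}]'

```text
t: 22.5
tcp_pos: [0.4504, 0.2111, 0.0324]
tcp_rot: [3.138, -0.001, 3.007]
wrist_force: [-0.3, -0.9, -0.8]
finger_gap: 0.143
finger_force: 49.5
```

```bash
python3 snap.py w18; python3 fit.py w18|grep -v lid;python3 nose.py w18
```

```text
22.5 [0.4504 0.2111 0.0324] [ 3.1376e+00 -1.3000e-03  3.0073e+00] 0.14268953218415428 0.0073573071218585185 [-0.34 -0.89 -0.82]
-95 z 0.0538 cy [-0.0203  0.052 ]
-80 z 0.053 cy [-0.0091  0.0514]
-65 z 0.0531 cy [-0.0513  0.0514]
-50 z 0.053 cy [-0.0513  0.0515]
-35 z 0.053 cy [-0.0091  0.0515]
-20 z 0.053 cy [-0.021   0.0514]
-5 z 0.0531 cy [-0.0164  0.0516]
10 z 0.053 cy [-0.0243  0.0517]
25 z 0.053 cy [-0.0327  0.0517]
40 z 0.053 cy [-0.041   0.0517]
55 z 0.053 cy [-0.0439  0.0517]
70 z 0.052 cy [-0.0441  0.0239]
cx range [-0.0966  0.0738]
rail -1 0 [-0.0464 -0.0397]
rail -1 40 [-0.0402 -0.0395]
rail 1 0 [0.0398 0.0516]
rail 1 40 [0.0403 0.0517]
-102 nan -101 nan -100 nan -99 nan -98 53.1 -97 53.8 -96 54.0 -95 53.7 -94 53.8 -93 53.8 -92 54.0 -91 53.3 -90 47.8 -89 52.3 -88 52.6 -87 53.0 -86 53.1 -85 53.2 -84 53.0 -83 52.9 -82 53.1 -81 52.9
```

The lid is flat at 53.0 mm, with its nose behind the lip. Release and retreat.

servo_tool --motion '[{"jaw":0.8,"offset":[0,0,0],"twist":[0,0,0]},{"jaw":0.65,"offset":[0,0,0],"twist":[0,0,0]},{"jaw":0.6,"offset":[0,0,0],"twist":[0,0,0]},{"jaw":0.6,"offset":[0,0,0],"twist":[0,0,0]},{"jaw":0.6,"offset":[0,0,1],"twist":[0,0,0]},{"jaw":0.6,"offset":[0,0,3],"twist":[0,0,0]},{"jaw":0.6,"offset":[0,0,6],"twist":[0,0,0]},{"jaw":0.6,"offset":[-1,0,10],"twist":[0,0,0]},{"jaw":0.6,"offset":[-2,0,14],"twist":[0,0,0]},{"jaw":0.6,"offset":[-2,0,16],"twist":[0,0,0]}]'

```text
t: 23.38
tcp_pos: [0.4312, 0.2111, 0.1969]
tcp_rot: [3.133, 0.001, 3.006]
wrist_force: [1.3, 1.5, -0.6]
finger_gap: 0.4
finger_force: 0.0
```

servo_tool --motion '[{"jaw":0.6,"offset":[0,0,0],"twist":[0,0,0]},{"jaw":0.6,"offset":[0,0,0],"twist":[0,0,0]},{"jaw":0.6,"offset":[0,0,0],"twist":[0,0,0]}]'

```text
t: 23.63
tcp_pos: [0.4302, 0.2113, 0.1922]
tcp_rot: [3.138, -0.001, 3.008]
wrist_force: [-0.0, 0.2, -0.3]
finger_gap: 0.401
finger_force: 0.0
```

```bash
python3 snap.py w19; python3 fit.py w19|grep -v lid;python3 nose.py w19
```

```text
23.63 [0.4302 0.2113 0.1922] [ 3.1376e+00 -1.5000e-03  3.0079e+00] 0.40110318452628235 0.027640849530165254 [-0.04  0.21 -0.28]
-95 z 0.0537 cy [-0.0515  0.0522]
-80 z 0.053 cy [-0.0505  0.0514]
-65 z 0.0531 cy [-0.0509  0.0514]
-50 z 0.053 cy [-0.0508  0.0514]
-35 z 0.0531 cy [-0.0508  0.0514]
-20 z 0.0527 cy [-0.0488  0.0514]
-5 z 0.0528 cy [-0.0419  0.0515]
10 z 0.0529 cy [-0.0424  0.0422]
25 z 0.053 cy [-0.0417  0.0382]
40 z 0.053 cy [-0.042   0.0382]
55 z 0.053 cy [-0.0418  0.0382]
70 z 0.0529 cy [-0.0418  0.0382]
85 z 0.0529 cy [-0.0417  0.0382]
cx range [-0.0966  0.0955]
rail -1 0 [-0.0452 -0.0402]
rail -1 40 [-0.0504 -0.04  ]
rail -1 80 [-0.0505 -0.0398]
rail 1 0 [0.0404 0.0516]
rail 1 40 [0.0404 0.0516]
rail 1 80 [0.0404 0.0516]
-102 nan -101 nan -100 nan -99 nan -98 53.5 -97 53.7 -96 53.8 -95 53.7 -94 54.0 -93 53.5 -92 53.7 -91 53.4 -90 40.8 -89 53.2 -88 nan -87 52.4 -86 52.8 -85 53.1 -84 52.5 -83 53.0 -82 52.6 -81 52.6
```

The lid is down along its whole length with the nose behind the lip, and the case is within about 1 mm of where it started. Handing in.

```bash
python3 -c "
from workcell import job; print(job.finish_job())"
```

```text
the job is handed in; nothing more can be done
None
```

The job is handed in: the resistor lies in the two saddles, the lid is shut flat with its nose behind the lip, and by my measurements the case moved no more than about 1 mm; it took about 24 s of the 67 s allowed.

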